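# Clamp a pipe offcut ready for cutting

### The arm

A 6-joint arm with a two-finger parallel gripper is mounted at the origin on the work surface. World frame = base frame: x ahead of the robot, y to its left, z up, the work surface at z = 0. Lengths are in m, angles in rad, forces in N, time in s.
With the tool pointing down it reaches from about 0.275 to 0.725 m from the base axis. Payload 15.9 kg.
Tool frame: the origin (TCP) lies at the very end of the fingers, on their centre line; the grasp point (between the pads) lies 19 mm behind it; z points along the fingers, y is the direction in which the jaws open and shut (so a half turn about z gives the same grasp; the last joint's range is limited). The gripper opens to 85 mm and grips with 20 to 120 N. Pads are 22 mm wide; open, the fingers measure 114 mm over their backs; the gripper's body (76 mm by 85 mm) begins 54 mm behind the grasp point. The pads swing forward as they close: fully open they stand 13 mm farther back than shut.
Start: joints at [0, 0.213, -0.034, 1.323, 0, 1.571], TCP at [0.5, -0, 0.231] pointing down, gripper open.
Joint ranges: [-2.98, 2.98], [-0.74, 1.72], [-1.14, 1.35], [-2.1, 2.04], [-1.57, 1.44], [-3.14, 3.14]. Speed limits (rad/s): [1.89, 1.89, 2.39, 2.57, 3.14, 3.14].

### API

Orientations are given as a unit quaternion [x, y, z, w].
In Python, from station import manip, imaging gives the robot as it stands. The module is installed in compiled form; this text tells all that it offers.
- The arm moves only by the shell command python3 -m crank 'ROWS' [FORCE]. ROWS is a JSON object of lists of equal length, an entry for each row: "slide": the shift along the world's x, y, z in cm, a list of three; "twist": the turn about the world's z in degrees; "claw": the finger opening in cm, from 0 to 8.54. A call has 1 to 20 rows; each row shifts and turns the pose as measured when the row begins; what a row does not reach is not made up. A row lasts 1/8 s, in which the tool goes at most 62.5 mm and 10.7 degrees, less where a joint would pass 70% of its speed; a pose out of reach is approached as far as the arm can. A call is refused whole if a number of a shift passes 6.25 or a number of a turn 10.7, either way. A call with a gripper value outside its range is refused whole. The fingers move at their own pace and stop on an object; FORCE is the grip in N (left out, the last holds). Time passes only in rows, so rows that do not move let the fingers close. It gives the time, the measured TCP pose, the force and the opening at its end, in the units of the state.
- manip.read_state(): the state, without advancing time (a new reading comes with each control period).
- imaging.read_camera(name): name is "scene" or "side" or "wrist"; returns the picture (480x640x3 uint8, blue, green, red); there is no depth.
- imaging.camera_info(name): a dict with "fx", "fy", "cx", "cy" (pixels), "pose" (4x4, takes a point from camera to world coordinates); the wrist camera has in their place "hand_eye" (4x4, takes a point from camera to tool coordinates, whose origin is the TCP and whose axes are the flange's). Camera axes: x right, y up, looking along -z (the intrinsics and any distortion apply to the point x, -y, -z); pixel columns grow to the right and rows downward; lengths in m; the calibration is good to about 2 mm. A picture is of the moment at which its call begins: read the wrist's pose just before it. camera_info takes no time and is no camera call.
- manip.sign_off(): hands the job in, once; it reports no verdict.
The state is a dict: "time": time; "joint_pos": joint angles; "qvel": joint speeds; "joint_efforts": joint torques, N m; "ee_pos": TCP position; "ee_rot": TCP orientation; "wrist_force": force on the tool from outside, world axes, zero at the start; "wrist_torque": the same for the moment, N m; "finger_gap": finger opening in m.
Only numpy, scipy, OpenCV 4.12 (cv2) and the standard library are available. Lean on these libraries where they do the work, as an engineer would, in place of code of your own. Each camera call takes 0.05 s, during which the arm holds its last target.

### The job

Get the pipe ready for cutting: lift it off the wooden rest and lay it gently in the two green V-blocks of the pipe clamp, about centred between them, then swing the yellow clamp arm over it against its stop. Turn the brass knurled thumbscrew clockwise until its pad seats on the pipe, stopping soon after the resistance rises: snug, not forced. Let go of everything and leave the other things on the bench where they are.

Things in the scene. Friction and masses are not known exactly. Their poses are not given: they have to be found in the camera images.
- pipe: bare metal pipe offcut, 40 mm outside diameter, 180 mm long, 0.2 to 0.4 kg. Origin at its middle, on its axis; its y axis runs along the pipe (it may roll about y). At the start it lies level in the wooden rest, axis 52 mm above the table; the bearers leave a 92 mm gap, free for fingers about its middle, down to the rest's 12 mm thick board.
- rest: wooden pipe rest, 100 x 150 mm board with two V-notched bearers, fixed to the table. Origin under its centre on the table; its y runs along the pipe that lies in it.
- cradle: pipe clamp bolted to the table: dark base plate 12 mm thick (x -70 to +155, y -75 to +75 mm from the origin), two green 90-degree V-blocks at y = +56 and -56 mm, each 32 mm thick (80 mm gap between them for fingers). The Vs run along y. Origin on the table under the middle between the V-blocks. The steel post on which the clamp arm turns stands at x = +110 mm, y = 0.
- cradle_axis (a point): the point where the middle of the pipe belongs: midway between the V-blocks, on the axis of a pipe that rests in the Vs, 60 mm above the table; axes as cradle. The V lips reach up to about 60 mm height, so the pipe is lowered into the Vs from above.
- clamp_arm (a joint): swing of the yellow clamp arm about its post, rad. 0: at its stop, over the pipe, pointing from the post to the cradle's -x; grows counter-clockwise from above (1.57: points to the cradle's -y). Push it clockwise to close, 1.5 N at the screw; stays where left. Starts at 1.25 to 1.7. Screw axis 110 mm from post axis. Bar 34 mm wide, underside 100, top 118 mm above the table, post cap 126 mm.
- thumbscrew (a joint): turn of the thumbscrew, rad; grows clockwise from above, lowering screw and pad 2.5 mm per rad. Starts at 0.8 to 1.8. The pad meets a pipe in the Vs at about 3.0. Until then it turns with a steady 0.12 N m; beyond, the resistance rises by about 0.25 N m per rad. Snug is 3.2 to 3.5; past 3.9 it is forced. Turned past 3.5 it springs back to about 3.5 when let go.
- thumbscrew_grip (a point): middle of the thumbscrew's brass knurled head, on the screw's axis: round head 44 mm in diameter, 30 mm tall, axis upright, white index line on top. Its height above the table is 156.5 mm at joint value 0, 2.5 mm less for each rad. Clear height between head and arm: about 23 mm at 0, about 15 mm at the seat.
- clamp_pad: black round rubber pad, 30 mm in diameter, 8 mm thick, on the lower end of the thumbscrew; it does not turn. Origin at the middle of its underside.
- coupling_a: black rubber pipe coupling, a ring 72 mm across and 45 mm tall, between the robot and the clamp; leave alone. Origin: centre of its underside.
- coupling_b: a second such rubber coupling, beyond the middle of the table; leave alone.
- blue_box: open blue plastic box 160 x 240 x 70 mm; leave alone. Origin: centre of its underside.
- water: green bottle, 64 mm across, 200 mm tall; leave alone. Origin: centre of its underside.
- spray_can: red can, 58 mm across, 170 mm tall; leave alone. Origin: centre of its underside.
- hammer: hammer lying at the left; leave alone.
- tape_measure: yellow tape measure, 75 x 45 x 70 mm; leave alone. Origin: centre of its underside.

How it is judged:
By the outcome, as a careful person would: the job done as asked, in the order asked, and still so for the second after the job is handed in, with the robot touching nothing.
It also fails if it takes over 72 s, if anything falls off the work surface, if the arm or the gripper's body presses on something with over 40 N, if the wrist force passes 120 N, or if a joint passes its speed limit or range.

## Working session

There is one attempt and no reset: what is moved stays moved. The work goes in short steps, Python scripts to look and compute and a shell command to move; the robot and the scene stay as the last step left them, time stands still between calls to the robot, and variables do not carry over. Pictures are saved under pics/ and viewed, and the job is handed in when it is done.

```bash
mkdir -p pics
python3 - <<'E'
from station import manip, imaging
import cv2, json
s=manip.read_state(); print(s)
for n in ["scene","side","wrist"]:
    im=imaging.read_camera(n); cv2.imwrite(f"pics/{n}0.png",im)
    print(n,imaging.camera_info(n))
E
```

```text
{'time': 0.0, 'joint_pos': array([ 2.85005199e-05,  2.13355738e-01, -3.50559804e-02,  1.32349714e+00,
        1.33792754e-05,  1.57078502e+00]), 'qvel': array([ 0.00037945, -0.00037393,  0.00052131, -0.0004668 ,  0.00090488,
        0.00024583]), 'joint_efforts': array([-1.43474466e-03, -6.86183596e+01,  4.87125492e+01,  1.75234705e-02,
       -1.83502889e-04, -7.31988712e-05]), 'ee_pos': array([4.99661298e-01, 1.84631061e-05, 2.30817608e-01]), 'ee_rot': array([ 7.07092602e-01,  7.07120742e-01, -3.88613079e-04, -3.98066890e-04]), 'wrist_force': array([-0.66009116, -0.02505101, -0.80917916]), 'wrist_torque': array([ 0.06701986, -0.05476272, -0.01553947]), 'finger_gap': 0.08570132506193288}
scene {'fx': 440.42185004282544, 'fy': 440.42185004282544, 'cx': 319.2925175367915, 'cy': 243.00940801741635, 'pose': array([[ 0.83588299, -0.29871893,  0.46050693,  1.15760539],
       [ 0.5488774 ,  0.46367846, -0.69551124, -0.85234339],
       [-0.00576477,  0.83412786,  0.551541  ,  0.78763733],
       [ 0.        ,  0.        ,  0.        ,  1.        ]])}
side {'fx': 538.3743389538107, 'fy': 538.3743389538107, 'cx': 328.1883589537037, 'cy': 230.00113378288776, 'pose': array([[ 0.91530729,  0.2502719 , -0.31555749,  0.1792525 ],
       [-0.40251089,  0.5957654 , -0.69501696, -0.90271058],
       [ 0.01405502,  0.76316942,  0.64604558,  0.93921259],
       [ 0.        ,  0.        ,  0.        ,  1.        ]])}
wrist {'fx': 377.92382366827655, 'fy': 377.92382366827655, 'cx': 320.51784854929406, 'cy': 240.0699512255056, 'hand_eye': array([[-5.89331235e-04,  9.60557144e-01,  2.78082050e-01,
         7.02245958e-02],
       [ 9.99999528e-01,  3.51327468e-04,  9.05706958e-04,
        -2.30880619e-04],
       [ 7.72285426e-04,  2.78082453e-01, -9.60556897e-01,
        -1.42165256e-01],
       [ 0.00000000e+00,  0.00000000e+00,  0.00000000e+00,
         1.00000000e+00]])}
```

View pics/scene0.png

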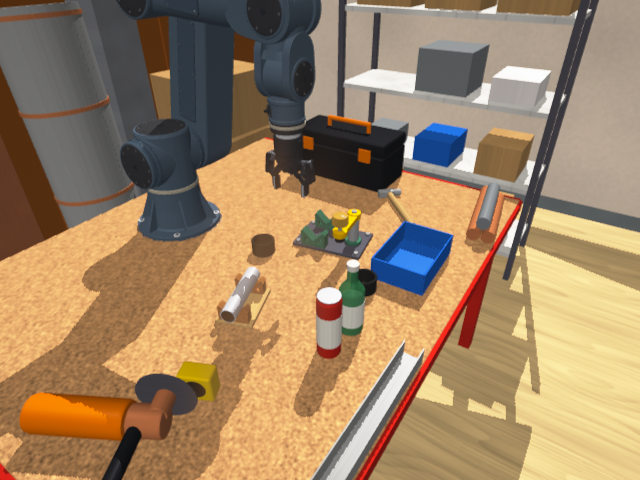

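View pics/side0.png

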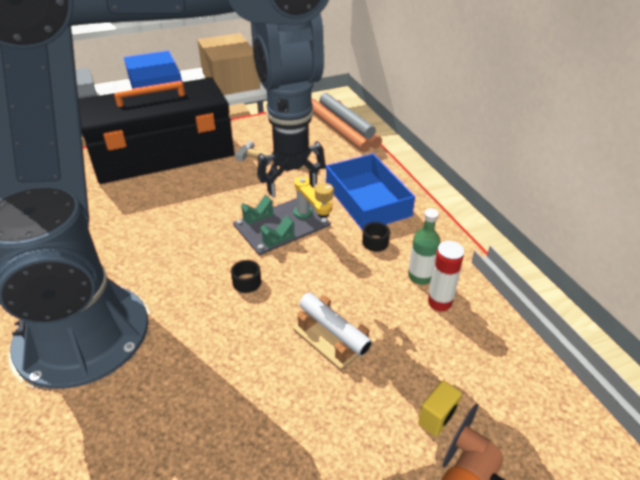

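View pics/wrist0.png

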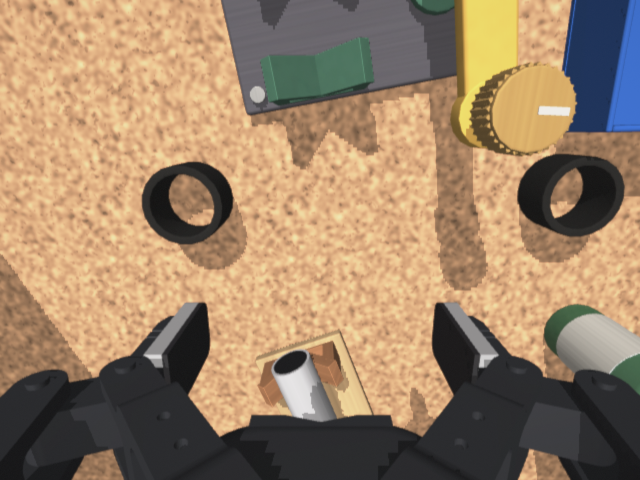

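```bash
cat > h.py <<'E'
from station import manip, imaging
import cv2, numpy as np
from scipy.spatial.transform import Rotation as R
def T_of(s):
    T=np.eye(4);T[:3,:3]=R.from_quat(s['ee_rot']).as_matrix();T[:3,3]=s['ee_pos'];return T
def cam(n,s=None):
    i=imaging.camera_info(n)
    P=i['pose'] if 'pose' in i else T_of(s)@np.array(i['hand_eye'])
    return i,np.array(P)
def ray(c,uv,z):
    i,P=c
    d=P[:3,:3]@np.array([(uv[0]-i['cx'])/i['fx'],-(uv[1]-i['cy'])/i['fy'],-1.])
    o=P[:3,3]; return o+d*(z-o[2])/d[2]
def proj(c,p):
    i,P=c
    q=P[:3,:3].T@(np.array(p)-P[:3,3])
    return np.array([i['cx']+i['fx']*q[0]/-q[2], i['cy']-i['fy']*q[1]/-q[2]])
def yaw(s): # world angle of tool y (jaw) axis in deg
    m=R.from_quat(s['ee_rot']).as_matrix(); return np.degrees(np.arctan2(m[1,1],m[0,1]))
def snap(n,name,up=1):
    s=manip.read_state(); im=imaging.read_camera(n); cv2.imwrite('pics/'+name+'.png',im); np.save('pics/'+name+'.npy',{'s':s},allow_pickle=True)
    print('t',s['time'],'pos',s['ee_pos'].round(4),'yaw',round(yaw(s),2),'F',s['wrist_force'].round(1),'gap',round(s['finger_gap'],4))
    return s,im
def load(name):return np.load('pics/'+name+'.npy',allow_pickle=True).item()['s']
E
python3 - <<'E'
from h import *
for n in ['scene','side']:
    im=cv2.imread(f'pics/{n}0.png')
    a,b={'scene':((200,180),(400,340)),'side':((220,160),(420,370))}[n]
    c=im[a[1]:b[1],a[0]:b[0]]; cv2.imwrite(f'pics/{n}0c.png',cv2.resize(c,None,fx=min(800/c.shape[1],600/c.shape[0]),fy=min(800/c.shape[1],600/c.shape[0]),interpolation=cv2.INTER_CUBIC))
s=manip.read_state();w=cam('wrist',s)
sc=cam('scene');sd=cam('side')
print('pipe side',ray(sd,(306,303),.052),ray(sd,(364,346),.052))
print('pipe scene',ray(sc,(253,275),.052),ray(sc,(228,312),.052))
print('base corner wrist',ray(w,(249,114),.012))
print('cap/screw wrist',ray(w,(535,108),.165))
E
```

```text
pipe side [ 0.46773366 -0.15657915  0.052     ] [ 0.53271325 -0.3110359   0.052     ]
pipe scene [ 0.47809158 -0.15527397  0.052     ] [ 0.52354117 -0.30240109  0.052     ]
base corner wrist [0.43415471 0.08480988 0.012     ]
cap/screw wrist [0.61085402 0.08150633 0.165     ]
```

View pics/side0c.png

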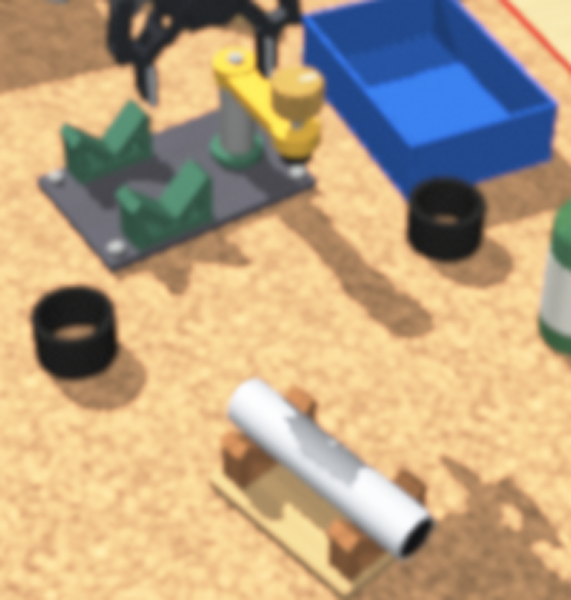

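View pics/scene0c.png

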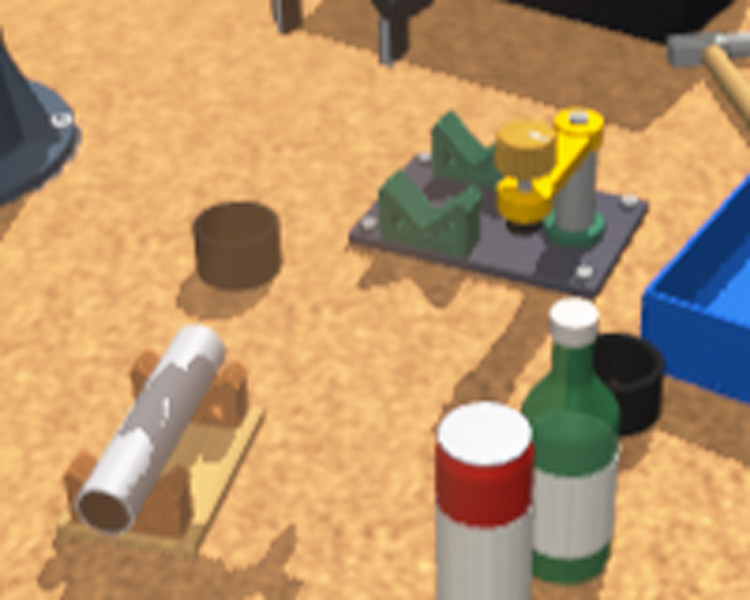

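```bash
python3 -m crank '{"slide":[[0,-5.8,0],[0,-5.8,0],[0,-5.8,0],[0,-5.8,0],[0,0,0]],"twist":[10,10,0,0,0],"claw":[8.5,8.5,8.5,8.5,8.5]}' 40
python3 - <<'E'
from h import *
snap('wrist','w1')
E
```

```text
time: 0.78
ee_pos: [0.4989, -0.2319, 0.2297]
ee_rot: [0.576, 0.817, -0.0, -0.001]
wrist_force: [-0.0, 0.1, 0.5]
finger_gap: 0.0847
t 0.775 pos [ 0.4989 -0.2319  0.2297] yaw 19.67 F [-0.   0.1  0.5] gap 0.0847
```

View pics/w1.png

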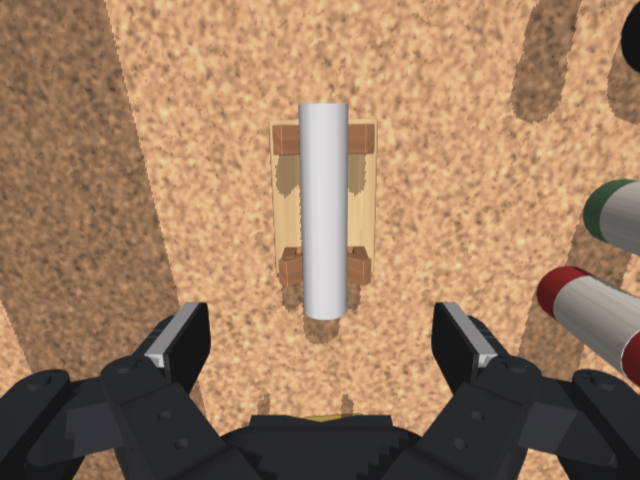

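Run:
```python
from h import *
s=load('w1');c=cam('wrist',s)
im=cv2.imread('pics/w1.png').astype(int)
for r in (110,140,200,230,290,310):
    print(r,im[r,290:360:2].sum(1)//3)
print([im[r,324].tolist() for r in range(98,108)],[im[r,325].tolist() for r in range(314,324)])
a=ray(c,(324,103.5),.072);b=ray(c,(325.5,319.5),.072)
print(a,b,(a+b)/2,np.linalg.norm(a-b),np.degrees(np.arctan2(*(a-b)[1::-1])))
l,r=ray(c,(299.5,120),.06),ray(c,(348.5,120),.06);print(np.linalg.norm(l-r))
```

```text
110 [175 171 177 175 136 140 167 178 188 201 213 214 215 218 220 220 220 219
 217 214 212 209 208 204 193 182 170 157 131 145 178 168 142 136 131]
140 [109 108 108 107 107 130 157 175 186 196 210 215 216 218 221 221 220 219
 217 215 212 210 208 205 193 183 170 156 130 108 110 111 110 111 111]
200 [177 176 176 183 186 135 137 164 178 189 202 214 216 218 220 222 220 220
 216 214 212 210 209 206 193 183 169 153 127 183 185 185 188 186 183]
230 [177 177 177 182 186 138 125 152 174 186 198 212 216 217 220 221 220 219
 216 215 212 211 208 206 193 182 169 150 126 185 187 188 191 188 185]
290 [124 123 106 101 110 120 126 131 160 177 190 203 215 216 217 219 219 218
 216 215 213 210 209 207 193 182 167 146 118 110 119 128 129 119 104]
310 [133 142 129 139 167 178 169 120 152 174 187 200 213 215 216 218 219 217
 215 214 213 210 209 206 194 181 167 144 122 142 155 115 115 135 161]
[[144, 194, 229], [146, 198, 229], [148, 201, 229], [154, 205, 228], [169, 201, 220], [199, 205, 213], [218, 217, 219], [219, 218, 220], [219, 218, 220], [219, 218, 220]] [[217, 216, 218], [217, 216, 218], [217, 216, 218], [217, 216, 218], [215, 214, 217], [188, 190, 199], [125, 138, 159], [86, 111, 142], [85, 114, 147], [89, 120, 156]]
[ 0.47016503 -0.14648908  0.072     ] [ 0.53196049 -0.31444648  0.072     ] [ 0.50106276 -0.23046778  0.072     ] 0.17896470265741335 110.19975027004485
0.03855646782963696
```

```bash
python3 - <<'E'
from h import *
s=load('w1');c=cam('wrist',s)
m=T_of(s)
for uv,z in (((540,285),.17),((585,200),.2)):
    p=ray(c,uv,z); print(p, (m[:3,:3].T@(p-m[:3,3])).round(3))
E
python3 -m crank '{"slide":[[0.22,0.14,-4.9],[0,0,-5],[0,0,-5],[0,0,-4.5],[0,0,-0.5],[0,0,0]],"twist":[0.5,0,0,0,0,0],"claw":[8.5,8.5,8.5,8.5,8.5,8.5]}' 40
python3 - <<'E'
from h import *
snap('wrist','w2')
E
```

```text
[ 0.62200212 -0.20366205  0.17      ] [-0.015  0.126  0.059]
[ 0.59913165 -0.15382768  0.2       ] [0.04  0.121 0.029]
time: 1.58
ee_pos: [0.5023, -0.2227, 0.0279]
ee_rot: [0.569, 0.822, 0.001, 0.0]
wrist_force: [0.7, -1.3, 0.5]
finger_gap: 0.0855
t 1.575 pos [ 0.5023 -0.2227  0.0279] yaw 20.59 F [ 0.7 -1.3  0.5] gap 0.0855
```

```bash
python3 -m crank '{"slide":[[-0.1,-0.8,0.2],[0,0,0]],"twist":[-0.4,0],"claw":[8.5,8.5]}' 40; python3 -m crank '{"slide":[[0,0,0],[0,0,0],[0,0,0],[0,0,0]],"twist":[0,0,0,0],"claw":[3.0,3.0,3.0,3.0]}' 40
python3 - <<'E'
from h import *
snap('wrist','w2')
E
```

```text
time: 1.88
ee_pos: [0.5032, -0.2321, 0.0333]
ee_rot: [0.572, 0.82, 0.001, 0.002]
wrist_force: [-0.1, -1.0, 0.1]
finger_gap: 0.085
time: 2.38
ee_pos: [0.502, -0.2333, 0.0348]
ee_rot: [0.573, 0.82, -0.0, 0.003]
wrist_force: [3.4, 1.6, -1.1]
finger_gap: 0.0387
t 2.375 pos [ 0.502  -0.2333  0.0348] yaw 20.1 F [ 3.4  1.6 -1.1] gap 0.0387
```

View pics/w2.png

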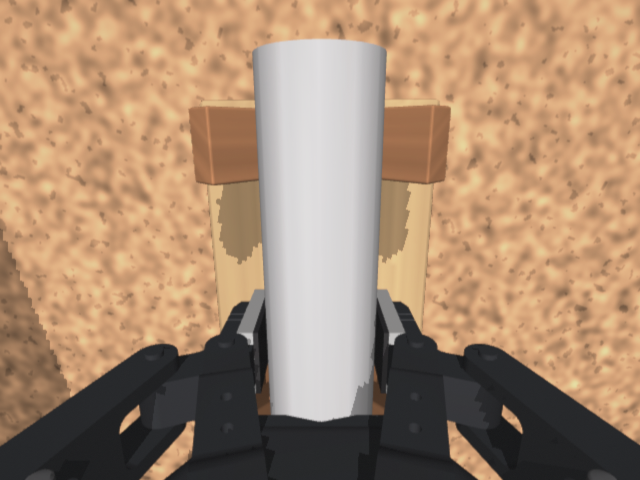

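```bash
python3 -m crank '{"slide":[[0,0,2],[0,0,4],[0,0,5],[0,0,5],[0,0,3],[0,0,0]],"twist":[0,0,0,0,0,0],"claw":[3.0,3.0,3.0,3.0,3.0,3.0]}' 60
python3 - <<'E'
from h import *
for n,(x,y,w,h) in {'scene':(285,190,100,75),'side':(225,165,120,90)}.items():
    s,im=snap(n,n+'1'); cv2.imwrite(f'pics/{n}1c.png',cv2.resize(im[y:y+h,x:x+w],(800,600),interpolation=cv2.INTER_CUBIC))
im=cv2.imread('pics/wrist0.png'); cv2.imwrite('pics/wrist0c.png',cv2.resize(im[0:240,210:530],(800,600),interpolation=cv2.INTER_CUBIC))
E
```

```text
time: 3.18
ee_pos: [0.4998, -0.2314, 0.228]
ee_rot: [0.573, 0.82, -0.0, -0.0]
wrist_force: [-0.5, 0.2, -3.2]
finger_gap: 0.0384
t 3.175 pos [ 0.4998 -0.2314  0.228 ] yaw 20.14 F [-0.5  0.2 -3.2] gap 0.0384
t 3.225 pos [ 0.4993 -0.2312  0.2266] yaw 20.14 F [-0.2 -0.3 -3.1] gap 0.0386
```

View pics/scene1c.png

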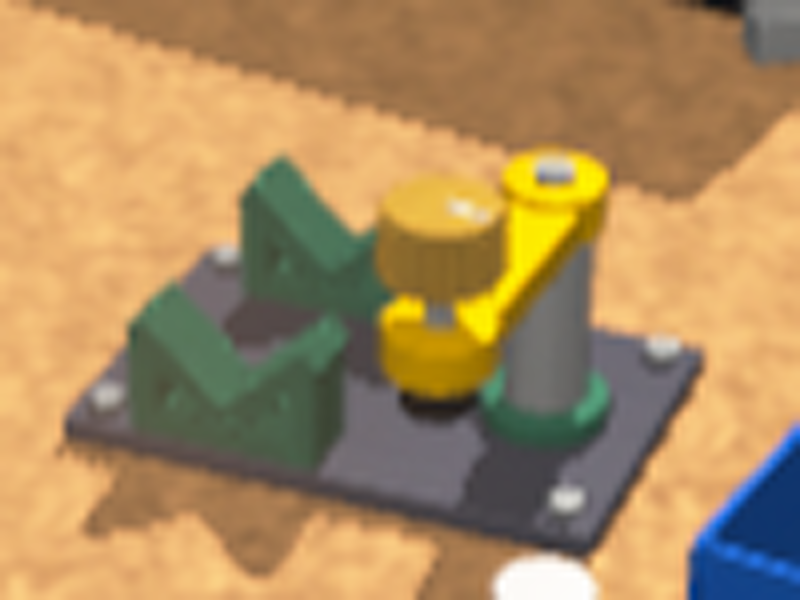

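View pics/side1c.png

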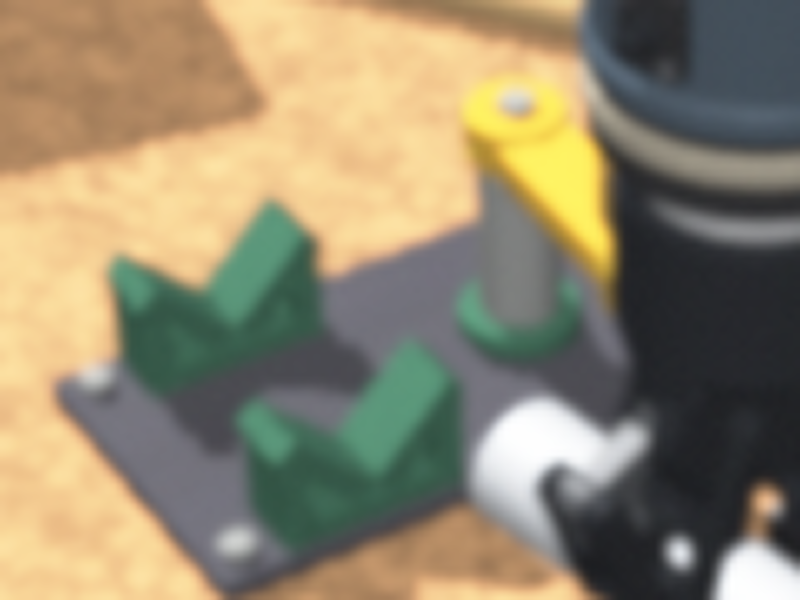

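View pics/wrist0c.png

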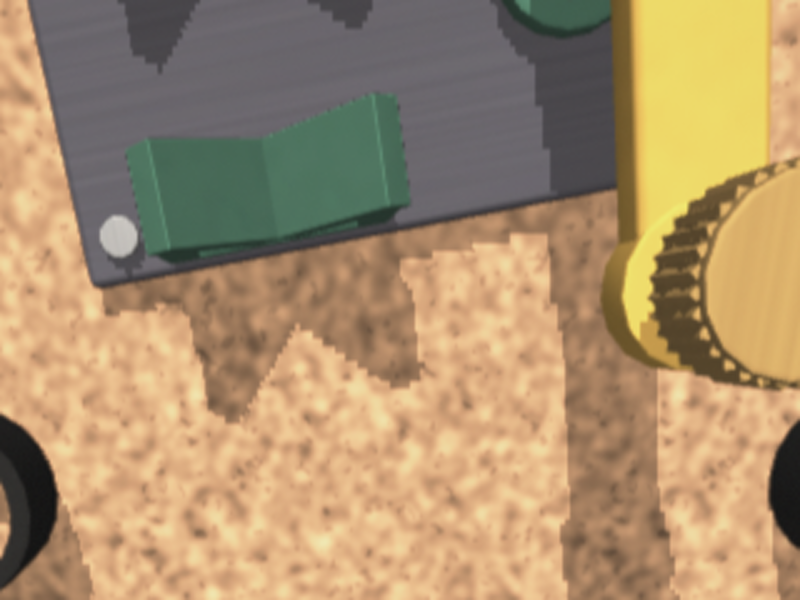

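```bash
cat > fit.py <<'E'
from h import *
from scipy.optimize import least_squares
s0={'ee_pos':np.array([4.99661298e-01,1.84631061e-05,2.30817608e-01]),'ee_rot':np.array([7.07092602e-01,7.07120742e-01,-3.88613079e-04,-3.98066890e-04])}
W=cam('wrist',s0);S=cam('scene');D=cam('side')
pts=[(S,(293.5,242.2),(-.07,-.075,.012)),(S,(358.5,258),(.155,-.075,.012)),(S,(372.8,234),(.155,.075,.012)),(S,(354.4,211.5),(.11,0,.126)),
(D,(234,223.2),(-.07,.075,.012)),(D,(259.5,252.7),(-.07,-.075,.012)),(D,(302.6,180.4),(.11,0,.126)),
(W,(248.8,112.8),(-.07,-.075,.012))]
lin=[(W,(454,74.8),1,-.075,.012),(W,(222,0.5),0,-.07,.012)]
def world(p,q):
    c,s=np.cos(p[2]),np.sin(p[2]);return np.array([p[0]+c*q[0]-s*q[1],p[1]+s*q[0]+c*q[1],q[2]])
def f(p,out=False):
    r=[]
    for c,uv,q in pts:
        g=ray(c,uv,q[2])-world(p,q); r+=list(g[:2]*(3 if c is W else 1))
    for c,uv,ax,v,z in lin:
        g=ray(c,uv,z)[:2]-p[:2]; cc,s=np.cos(p[2]),np.sin(p[2]); l=(cc*g[0]+s*g[1],-s*g[0]+cc*g[1]); r.append(3*(l[ax]-v))
    return np.array(r)
if __name__=='__main__':
    o=least_squares(f,[.49,.17,.17],loss='soft_l1',f_scale=.003); print(o.x,np.degrees(o.x[2]));print((f(o.x)*1000).round(1))
    p=o.x; k=ray(W,(536,108),.169); print('knob top',k,'post',world(p,(.11,0,0)))
    d=k-world(p,(.11,0,0)); print('r',np.hypot(*d[:2]),'arm angle',np.degrees(np.arctan2(d[1],d[0])-p[2])-180)
E
python3 fit.py
```

```text
[0.48932471 0.17003381 0.17679514] 10.129615645418557
[  4.3   1.    0.2  -2.2  -0.2  -5.1   1.9  -3.6   2.2 -12.4   2.3  -3.2
  -2.   -7.1   0.6   6.4   3.3  -3.4]
knob top [0.60895073 0.08143817 0.169     ] post [0.59761007 0.18938013 0.        ]
r 0.10853606358846701 arm angle -274.13197543044936
```

```bash
python3 -m crank '{"slide":[[0,5.3,0.5],[0,5.3,0.5],[0,5.3,0.5],[0,5.3,0],[0,5.3,0],[0,5,0],[0,0,0]],"twist":[-5,-5,0,0,0,0,0],"claw":[3.0,3.0,3.0,3.0,3.0,3.0,3.0]}' 60
python3 - <<'E'
from h import *
snap('wrist','w3')
E
```

```text
time: 4.15
ee_pos: [0.4921, 0.0935, 0.2274]
ee_rot: [0.645, 0.764, -0.006, -0.009]
wrist_force: [-0.1, -0.7, -2.5]
finger_gap: 0.0387
t 4.15 pos [0.4921 0.0935 0.2274] yaw 9.69 F [-0.1 -0.7 -2.5] gap 0.0387
```

View pics/w3.png

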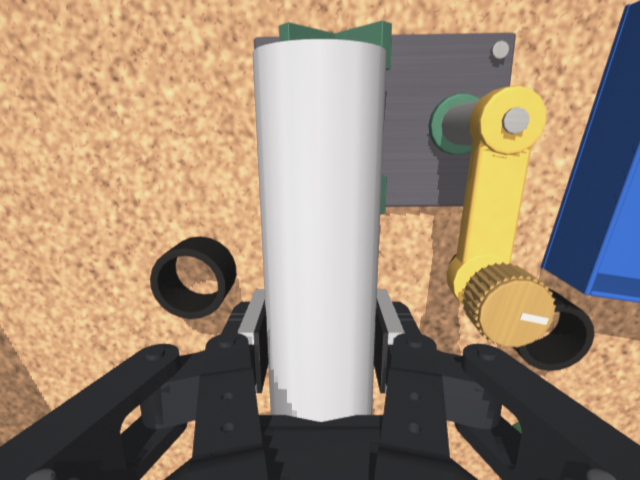

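```bash
cat > fit2.py <<'E'
from fit import *
import fit
s=load('w3');V=cam('wrist',s)
if __name__=='__main__':
    print(ray(V,(514,34),.012),ray(V,(254,38),.012),ray(V,(515,120),.126),ray(V,(440,206),.012))
    fit.W=V
    fit.pts=[(V,(514,34),(.155,.075,.012)),(V,(254,38),(-.07,.075,.012)),(V,(515,120),(.11,0,.127))]
    fit.lin=[(V,(440,206),1,-.075,.012)]
    o=least_squares(f,[.49,.17,.17]);print(o.x,np.degrees(o.x[2]),(f(o.x)*1000).round(1))
    k=ray(V,(514,311),.169);d=k-world(o.x,(.11,0,0));print(k,np.hypot(*d[:2]),np.degrees(np.arctan2(d[1],d[0])-o.x[2]))
E
python3 fit2.py
python3 - <<'E'
from h import *
snap('wrist','w3b')
E
```

```text
[0.62295217 0.26812902 0.012     ] [0.40581184 0.22916289 0.012     ] [0.59334038 0.18905133 0.126     ] [0.59884039 0.11448727 0.012     ]
[0.48555251 0.16834536 0.18155394] 10.402274647731554 [-4.5 -5.9  8.  -0.9 -2.6  2.2  4.7]
[0.60527276 0.08314593 0.169     ] 0.10569142738474024 -94.1403417563566
t 4.2 pos [0.4921 0.0921 0.2273] yaw 9.63 F [-0.9 -1.3 -3.5] gap 0.0382
```

```bash
python3 -m crank '{"slide":[[-0.3,3.7,0],[0,3.7,0],[0,0,-4],[0,0,-4],[0,0,-1.5],[0,0,0]],"twist":[0.5,0,0,0,0,0],"claw":[3.0,3.0,3.0,3.0,3.0,3.0]}' 60
python3 - <<'E'
from h import *
snap('wrist','w4')
E
```

```text
time: 5.0
ee_pos: [0.4887, 0.1593, 0.1259]
ee_rot: [0.646, 0.763, -0.009, -0.01]
wrist_force: [0.9, -0.4, -2.3]
finger_gap: 0.0382
t 5.0 pos [0.4887 0.1593 0.1259] yaw 9.5 F [ 0.9 -0.4 -2.3] gap 0.0382
```

View pics/w4.png

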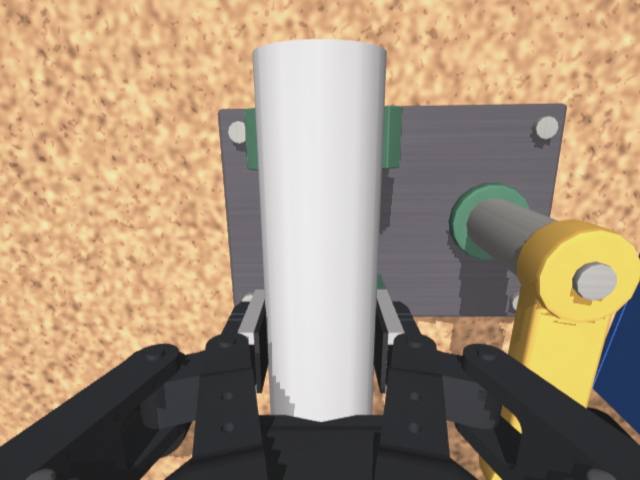

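```bash
cat > fit4.py <<'E'
from fit import *
import fit,sys
s=load('w4');V=cam('wrist',s);fit.W=V
fit.pts=[(V,(565,103),(.155,.075,.012)),(V,(219,110),(-.07,.075,.012)),(V,(541,317),(.155,-.075,.012))]
fit.lin=[(V,(440,316.5),1,-.075,.012),(V,(228,220),0,-.07,.012)]
o=least_squares(f,[.49,.17,.17]);print(o.x,np.degrees(o.x[2]),(f(o.x)*1000/3).round(1))
l,r=ray(V,(246,137),.06),ray(V,(401,137),.06);print(l,r,(l+r)/2,np.linalg.norm(l-r))
v=(l+r)/2;d=v-o.x.tolist()[0:1]*3 if 0 else v[:2]-o.x[:2]; print('V centre local',d@[np.cos(o.x[2]),np.sin(o.x[2])],d@[-np.sin(o.x[2]),np.cos(o.x[2])])
print(T_of(s)[:3,:3].round(4))
s=manip.read_state();print(T_of(s)[:3,:3].round(4),s['ee_pos'])
E
python3 fit4.py
```

```text
[0.488036   0.16932622 0.19196105] 10.998558040180196 [-3.2 -2.2  1.7  0.9  1.   0.   1.2  0.8]
[0.43614908 0.21882369 0.06      ] [0.51749367 0.2324103  0.06      ] [0.47682138 0.225617   0.06      ] 0.08247143930162262
V centre local -0.0002692400055455997 0.05739640121225621
[[-1.649e-01  9.860e-01 -2.660e-02]
 [ 9.863e-01  1.650e-01 -2.000e-04]
 [ 4.100e-03 -2.630e-02 -9.996e-01]]
[[-0.1649  0.986  -0.0258]
 [ 0.9863  0.165  -0.    ]
 [ 0.0042 -0.0255 -0.9997]] [0.48903423 0.1594942  0.1265979 ]
```

```bash
python3 -m crank '{"slide":[[-0.1,0.7,0],[0,0,-2],[0,0,-2],[0,0,-1.5],[0,0,-0.5],[0,0,0]],"twist":[1,0,0,0,0,0],"claw":[3.0,3.0,3.0,3.0,3.0,3.0]}' 60
python3 - <<'E'
from h import *
s,_=snap('wrist','w5');print(T_of(s)[2,:3].round(4))
E
```

```text
time: 5.8
ee_pos: [0.4911, 0.1678, 0.0692]
ee_rot: [0.639, 0.769, -0.005, -0.008]
wrist_force: [0.3, -0.2, -2.1]
finger_gap: 0.0385
t 5.8 pos [0.4911 0.1678 0.0692] yaw 10.62 F [ 0.3 -0.2 -2.1] gap 0.0385
[ 0.0054 -0.0183 -0.9998]
```

View pics/w5.png

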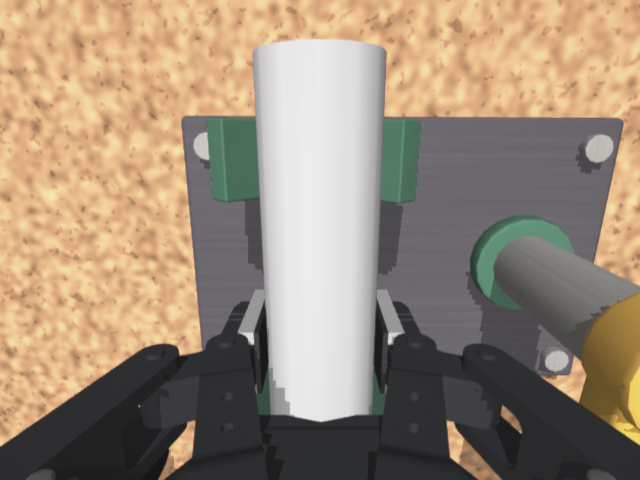

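```bash
python3 -m crank '{"slide":[[-0.3,-0.15,0],[0,0,-0.7],[0,0,-0.7],[0,0,0]],"twist":[0,0,0,0],"claw":[3.0,3.0,3.0,3.0]}' 60
python3 - <<'E'
from h import *
s,_=snap('wrist','w6');print(T_of(s)[2,:3].round(4))
E
```

```text
time: 6.35
ee_pos: [0.4886, 0.1664, 0.0555]
ee_rot: [0.639, 0.769, -0.004, -0.007]
wrist_force: [0.6, -0.2, -2.2]
finger_gap: 0.0383
t 6.35 pos [0.4886 0.1664 0.0555] yaw 10.62 F [ 0.6 -0.2 -2.2] gap 0.0383
[ 0.0057 -0.0164 -0.9998]
```

View pics/w6.png

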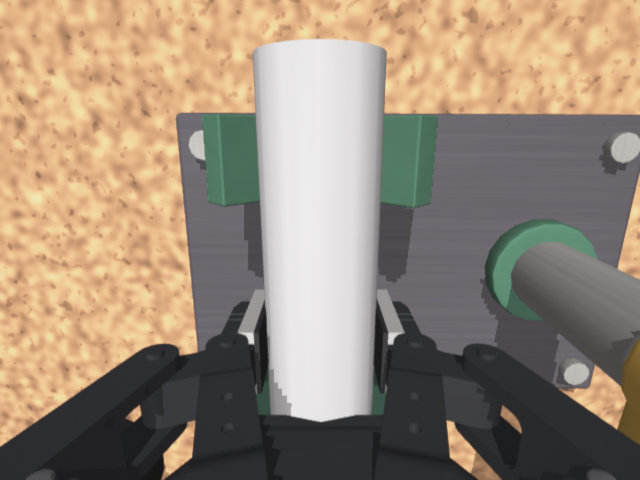

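```bash
python3 -m crank '{"slide":[[0,0,-0.4],[0,0,-0.4],[0,0,-0.2],[0,0,0]],"twist":[0,0,0,0],"claw":[3.0,3.0,3.0,3.0]}' 40
```

```text
time: 6.9
ee_pos: [0.4888, 0.1665, 0.0451]
ee_rot: [0.639, 0.769, -0.004, -0.007]
wrist_force: [-0.2, 0.6, -1.7]
finger_gap: 0.0382
```

```bash
python3 -m crank '{"slide":[[0,0,-0.2],[0,0,0]],"twist":[0,0],"claw":[3.0,3.0]}' 40
```

```text
time: 7.15
ee_pos: [0.4889, 0.1666, 0.0444]
ee_rot: [0.639, 0.769, -0.004, -0.007]
wrist_force: [-2.8, -0.7, 1.0]
finger_gap: 0.0385
```

```bash
python3 -m crank '{"slide":[[0,0,-0.15],[0,0,0]],"twist":[0,0],"claw":[3.0,3.0]}' 30
```

```text
time: 7.4
ee_pos: [0.4889, 0.1666, 0.0445]
ee_rot: [0.639, 0.769, -0.003, -0.007]
wrist_force: [-1.5, -1.5, 0.6]
finger_gap: 0.0388
```

```bash
python3 -m crank '{"slide":[[0,0,0],[0,0,0],[0,0,0],[0,0,0],[0,0,3],[0,0,5],[0,0,5],[0,0,5],[0,0,4],[0,0,0]],"twist":[0,0,0,0,0,0,0,0,0,0],"claw":[4.5,5.5,7,8.0,8,8,8,8,8,8]}' 30
python3 - <<'E'
from h import *
s,_=snap('wrist','w7');print(T_of(s)[2,:3].round(4))
_,im=snap('scene','s7'); cv2.imwrite('pics/s7c.png',cv2.resize(im[180:270,280:400],(800,600),interpolation=cv2.INTER_CUBIC))
E
```

```text
time: 8.65
ee_pos: [0.4877, 0.1662, 0.2708]
ee_rot: [0.639, 0.769, -0.004, -0.007]
wrist_force: [0.2, -0.3, -1.1]
finger_gap: 0.0801
t 8.65 pos [0.4877 0.1662 0.2708] yaw 10.61 F [ 0.2 -0.3 -1.1] gap 0.0801
[ 0.0061 -0.0143 -0.9999]
t 8.7 pos [0.4872 0.166  0.2692] yaw 10.61 F [ 0.1 -0.2 -0.9] gap 0.0799
```

View pics/w7.png

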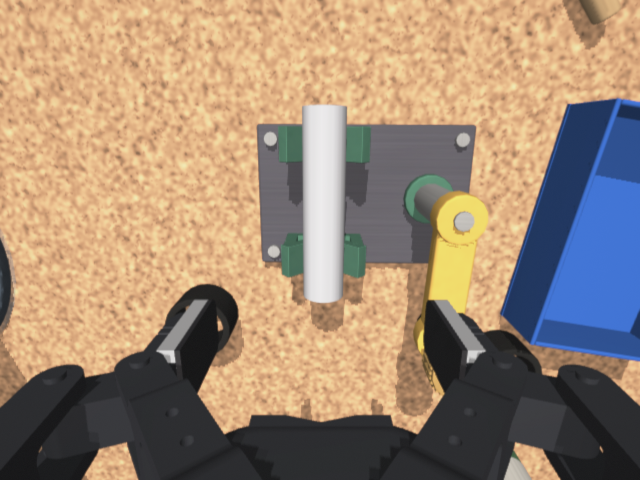

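View pics/s7c.png

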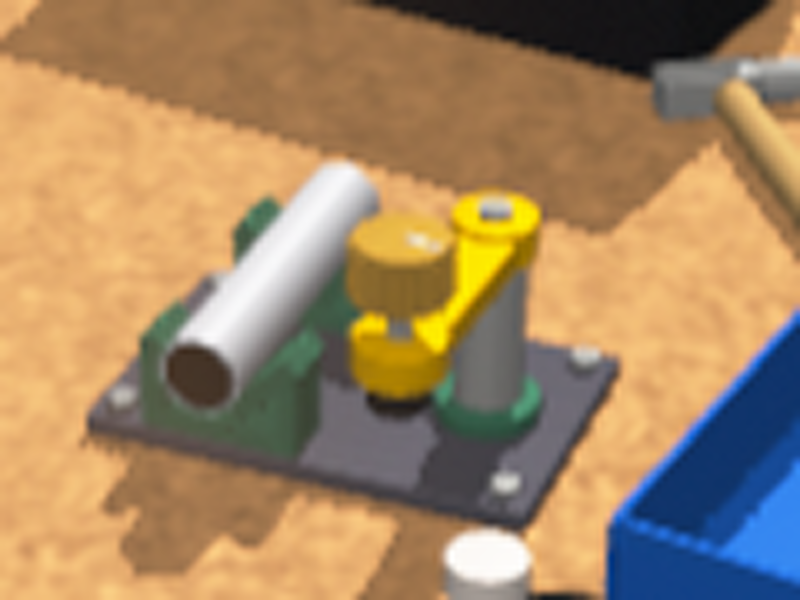

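Run:
```python
from h import *
from fit import world
s=load('w7');c=cam('wrist',s)
a=ray(c,(324.5,104.5),.08);b=ray(c,(323.5,300.5),.08);m=(a+b)/2
p=(.488,.1693,np.radians(10.5));d=m[:2]-p[:2]
print(a,b,m,np.linalg.norm(a-b),np.degrees(np.arctan2(*(a-b)[1::-1]))-90,'local',d@[np.cos(p[2]),np.sin(p[2])],d@[-np.sin(p[2]),np.cos(p[2])])
for q in [(-.07,.075,.012),(.155,.075,.012),(-.07,-.075,.012)]: print(proj(c,world(p,q)))
print('knob',proj(c,(.608,.082,.168)))
for q in [0.,.5,1.,1.5]:
    print(q,world(p,(.11-.11*np.cos(q),-.11*np.sin(q),.15)))
```

```text
[0.47076896 0.25703446 0.08      ] [0.50292221 0.08241951 0.08      ] [0.48684559 0.16972699 0.08      ] 0.17755058636141358 10.43345779956131 local -0.0010572719802623446 0.000630210596830448
[256.95977327 124.34977148]
[479.18893358 124.59558627]
[262.87039045 263.59644074]
knob [460.86939725 375.8603659 ]
0.0 [0.488  0.1693 0.15  ]
0.5 [0.51085095 0.11990024 0.15      ]
1.0 [0.55458805 0.08750321 0.15      ]
1.5 [0.60850294 0.08004081 0.15      ]
```

```bash
python3 -m crank '{"slide":[[1.5,-1.1,0],[1.5,-1.1,0],[1.5,-1.1,0],[1.5,-1.1,0],[1.5,-1.1,0],[1.5,-1.1,0],[1.5,-1,0],[1.5,-1,0],[0,0,0],[0,0,0],[0,0,0],[0,0,0],[0,0,0],[0,0,0],[0,0,0],[0,0,0],[0,0,0],[0,0,0]],"twist":[10.6,10.6,10.6,10.6,10.6,10.6,10.6,10.6,10.6,10.6,10.6,10.6,10.6,10.6,10.6,10.6,6,0],"claw":[8.5,8.5,8.5,8.5,8.5,8.5,8.5,8.5,8.5,8.5,8.5,8.5,8.5,8.5,8.5,8.5,8.5,8.5]}' 30
python3 - <<'E'
from h import *
s,_=snap('wrist','w8');print(T_of(s)[2,:3].round(4),s['joint_pos'].round(3))
E
```

```text
time: 11.0
ee_pos: [0.5998, 0.0748, 0.2359]
ee_rot: [0.76, -0.649, 0.016, 0.007]
wrist_force: [-0.5, 0.1, -0.4]
finger_gap: 0.085
t 11.0 pos [0.5998 0.0748 0.2359] yaw -171.01 F [-0.5  0.1 -0.4] gap 0.085
[ 0.0329 -0.0107 -0.9994] [ 0.141  0.426  0.271  1.405 -0.033 -1.587]
```

View pics/w8.png

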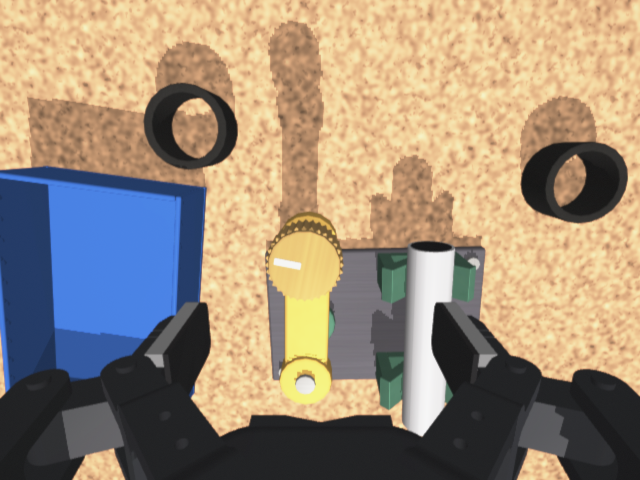

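Run:
```python
from h import *
from fit import world
s=load('w8');c=cam('wrist',s)
k=ray(c,(304.5,264),.168);print(k)
pc=ray(c,(305,383),.127);print('post',pc)
p=(.488,.1693,np.radians(10.5));P=world(p,(.11,0,0));print(P)
d=k-P;print(np.hypot(*d[:2]),np.degrees(np.arctan2(d[1],d[0]))-10.5+180)
l,r=ray(c,(268,264),.168),ray(c,(341,264),.168);print(np.linalg.norm(l-r))
```

```text
[0.60909907 0.07862981 0.168     ]
post [0.59497048 0.18658398 0.127     ]
[0.59615804 0.18934591 0.        ]
0.11146983841907977 86.16675323749509
0.04304761740558683
```

```bash
python3 -m crank '{"slide":[[0.9,0.4,0],[0,0,-3],[0,0,-3],[0,0,-1],[0,0,0]],"twist":[-2.5,0,0,0,0],"claw":[8.5,8.5,8.5,8.5,8.5]}' 30
python3 - <<'E'
from h import *
s,_=snap('wrist','w9');print(T_of(s)[2,:3].round(4),s['joint_pos'].round(3))
c=cam('wrist',s)
E
```

```text
time: 11.68
ee_pos: [0.6082, 0.0789, 0.162]
ee_rot: [0.741, -0.672, 0.015, 0.008]
wrist_force: [0.5, -0.4, -0.7]
finger_gap: 0.0849
t 11.675 pos [0.6082 0.0789 0.162 ] yaw -174.38 F [ 0.5 -0.4 -0.7] gap 0.0849
[ 0.0331 -0.0077 -0.9994] [ 0.146  0.462  0.14   1.243 -0.033 -1.523]
```

View pics/w9.png

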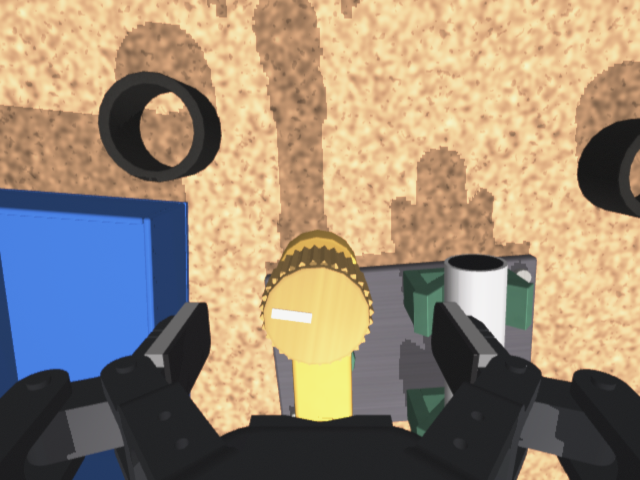

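```bash
python3 -m crank '{"slide":[[0,0,-1.4],[0,0,-0.8],[0,0,0],[0,0,0]],"twist":[0,0,0,0],"claw":[6.2,6.2,6.2,6.2]}' 20
python3 - <<'E'
from h import *
s,_=snap('wrist','w10');print(T_of(s)[2,:3].round(4),s['joint_pos'].round(3))
E
```

```text
time: 12.22
ee_pos: [0.6095, 0.079, 0.1409]
ee_rot: [0.741, -0.672, 0.016, 0.007]
wrist_force: [0.2, -0.2, 0.3]
finger_gap: 0.0615
t 12.225 pos [0.6095 0.079  0.1409] yaw -174.42 F [ 0.2 -0.2  0.3] gap 0.0615
[ 0.033  -0.0111 -0.9994] [ 0.146  0.469  0.098  1.19  -0.033 -1.522]
```

View pics/w10.png

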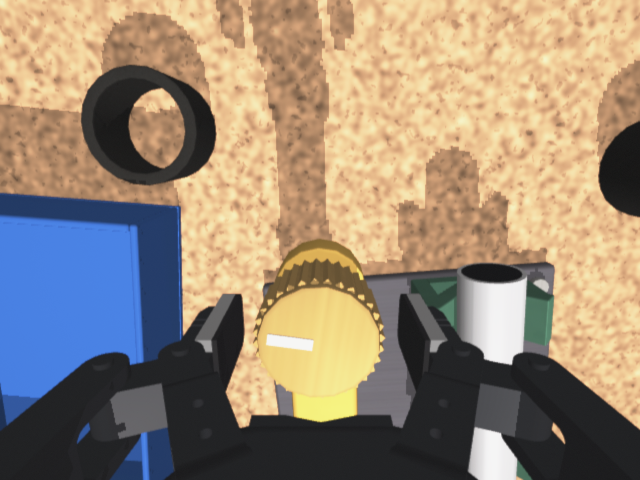

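```bash
cat > arc.py <<'E'
from h import *
import sys
th=float(sys.argv[1]);n=int(sys.argv[2]);st=float(sys.argv[3])
P=np.array([.5957,.1885]);s=manip.read_state();p=s['ee_pos'][:2];d=p-P
print('now r',np.hypot(*d),'th',np.degrees(np.arctan2(d[1],d[0]))%360-190.5,'yaw',yaw(s)%360,'want',100.5+th,'F',s['wrist_force'].round(1))
for i in range(n):
    th-=st; a=np.radians(190.5+th); q=P+.11*np.array([np.cos(a),np.sin(a)]); print(round(th,1),((q-p)*100).round(2)); p=q
E
python3 arc.py 86 11 8
```

```text
now r 0.11033749141866848 th 86.6725613612308 yaw 185.5809726613953 want 186.5 F [-0.2  0.2 -0.1]
78.0 [-1.67 -0.05]
70.0 [-1.53  0.15]
62.0 [-1.49  0.36]
54.0 [-1.43  0.56]
46.0 [-1.34  0.76]
38.0 [-1.22  0.93]
30.0 [-1.08  1.09]
22.0 [-0.91  1.23]
14.0 [-0.73  1.35]
6.0 [-0.54  1.44]
-2.0 [-0.33  1.5 ]
```

```bash
python3 -m crank '{"slide":[[-1.6,0,0],[-1.5,0.15,0],[-1.5,0.35,0],[-1.4,0.55,0],[0,0,0]],"twist":[-8,-8,-8,-8,0],"claw":[6.2,6.2,6.2,6.2,6.2]}' 20; python3 arc.py 54 8 8
```

```text
time: 12.9
ee_pos: [0.5496, 0.0896, 0.1426]
ee_rot: [-0.52, 0.854, -0.015, -0.01]
wrist_force: [-0.5, 0.3, 0.2]
finger_gap: 0.0618
now r 0.10907520852747732 th 54.495255674073604 yaw 152.6416276136425 want 154.5 F [-0.5  0.3  0.2]
46.0 [-1.46  0.71]
38.0 [-1.22  0.93]
30.0 [-1.08  1.09]
22.0 [-0.91  1.23]
14.0 [-0.73  1.35]
6.0 [-0.54  1.44]
-2.0 [-0.33  1.5 ]
-10.0 [-0.12  1.53]
```

```bash
python3 -m crank '{"slide":[[-1.4,0.7,0],[-1.2,0.95,0],[-1.1,1.1,0],[-0.9,1.25,0],[0,0,0]],"twist":[-8,-7,-7,-7,0],"claw":[6.2,6.2,6.2,6.2,6.2]}' 20; python3 arc.py 22 5 6;python3 - <<'E'
from h import *
s,_=snap('wrist','w11');print(T_of(s)[2,:3].round(4))
E
```

```text
time: 13.52
ee_pos: [0.5062, 0.1293, 0.1439]
ee_rot: [-0.291, 0.957, -0.013, -0.011]
wrist_force: [1.3, 0.6, 1.0]
finger_gap: 0.0622
now r 0.10725348522026988 th 22.975162530264328 yaw 123.82423930414551 want 122.5 F [1.3 0.6 1. ]
16.0 [-0.9   1.01]
10.0 [-0.46  1.06]
4.0 [-0.35  1.1 ]
-2.0 [-0.23  1.13]
-8.0 [-0.11  1.15]
t 13.525 pos [0.5062 0.1293 0.1439] yaw 123.82 F [1.3 0.6 1. ] gap 0.0622
[ 0.0295 -0.0184 -0.9994]
```

View pics/w11.png

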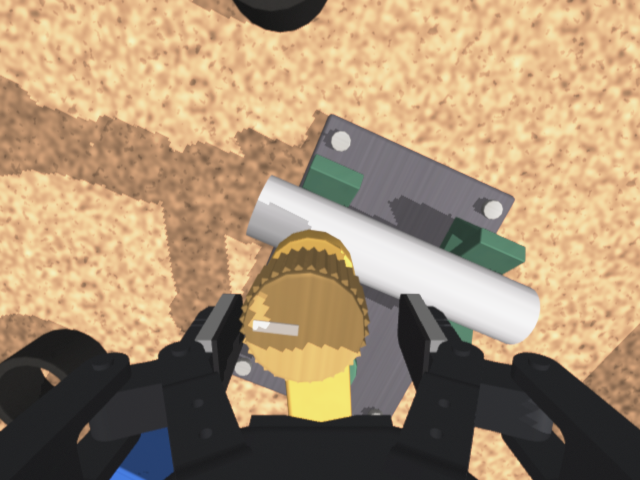

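```bash
python3 -m crank '{"slide":[[-0.8,1.0,0],[-0.5,1.05,-0.1],[-0.35,1.1,-0.1],[0,0,0]],"twist":[-6,-7,-6,0],"claw":[6.2,6.2,6.2,6.2]}' 20; python3 arc.py 4 5 3
```

```text
time: 14.08
ee_pos: [0.4929, 0.159, 0.1423]
ee_rot: [-0.133, 0.991, -0.012, -0.012]
wrist_force: [-0.3, 0.2, -0.1]
finger_gap: 0.0623
now r 0.10693678966035956 th 5.539253451174233 yaw 105.30757384015169 want 104.5 F [-0.3  0.2 -0.1]
1.0 [-0.5   0.76]
-2.0 [-0.1   0.57]
-5.0 [-0.07  0.57]
-8.0 [-0.04  0.57]
-11.0 [-0.01  0.58]
```

```bash
python3 -m crank '{"slide":[[-0.4,0.7,0],[-0.1,0.5,0],[0,0,0]],"twist":[-4,-1,0],"claw":[6.2,6.2,6.2]}' 20; python3 arc.py -2 4 3;  python3 -m crank '{"slide":[[-0.05,0.4,0],[0,0,0]],"twist":[0,0],"claw":[6.2,6.2]}' 20; python3 arc.py -5 3 3
```

```text
time: 14.45
ee_pos: [0.4894, 0.1696, 0.1424]
ee_rot: [-0.095, 0.995, -0.011, -0.012]
wrist_force: [0.2, 0.3, -0.1]
finger_gap: 0.062
now r 0.10799712455505035 th -0.3974950995173572 yaw 100.90471463531694 want 98.5 F [ 0.2  0.3 -0.1]
-5.0 [-0.32  0.84]
-8.0 [-0.04  0.57]
-11.0 [-0.01  0.58]
-14.0 [0.02 0.58]
time: 14.7
ee_pos: [0.4892, 0.1733, 0.1424]
ee_rot: [-0.096, 0.995, -0.011, -0.012]
wrist_force: [0.6, 0.6, -0.3]
finger_gap: 0.0616
now r 0.10761714702180515 th -2.3910738608773556 yaw 101.07061639497394 want 95.5 F [ 0.6  0.6 -0.3]
-8.0 [-0.34  1.04]
-11.0 [-0.01  0.58]
-14.0 [0.02 0.58]
```

```bash
for i in 1; do python3 -m crank '{"slide":[[-0.05,0.3,0],[0,0,0]],"twist":[0,0],"claw":[6.2,6.2]}' 20; done
python3 - <<'E'
from h import *
s,_=snap('wrist','w12')
E
```

```text
time: 14.95
ee_pos: [0.4886, 0.1764, 0.1424]
ee_rot: [-0.097, 0.995, -0.011, -0.012]
wrist_force: [-0.8, -1.2, -0.3]
finger_gap: 0.062
t 14.95 pos [0.4886 0.1764 0.1424] yaw 101.12 F [-0.8 -1.2 -0.3] gap 0.062
```

View pics/w12.png

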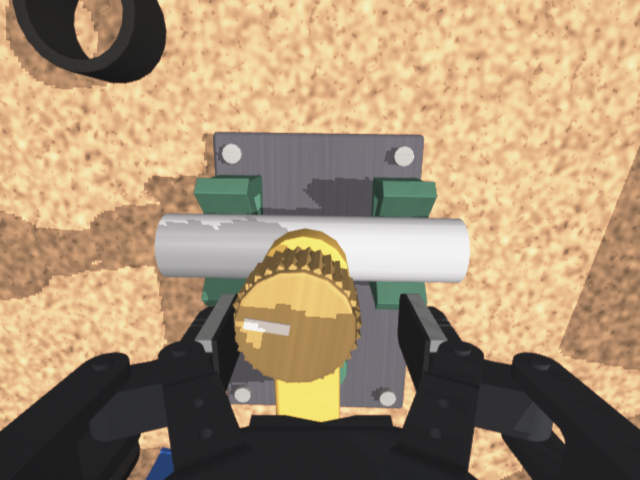

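```bash
python3 -m crank '{"slide":[[-0.05,0.3,0],[0,0,0]],"twist":[0,0],"claw":[6.2,6.2]}' 20;python3 -m crank '{"slide":[[-0.05,0.3,0],[0,0,0]],"twist":[0,0],"claw":[6.2,6.2]}' 20
```

```text
time: 15.25
ee_pos: [0.4881, 0.1795, 0.1425]
ee_rot: [-0.097, 0.995, -0.012, -0.012]
wrist_force: [0.5, -1.7, -1.0]
finger_gap: 0.0618
time: 15.5
ee_pos: [0.4879, 0.1812, 0.1427]
ee_rot: [-0.096, 0.995, -0.013, -0.012]
wrist_force: [0.3, -7.3, 0.3]
finger_gap: 0.062
```

```bash
python3 -m crank '{"slide":[[0,-0.8,-0.5],[0,0,-0.4],[0,0,0]],"twist":[0,0,0],"claw":[6.2,6.2,6.2]}' 20;python3 - <<'E'
from h import *
from fit import world
s,_=snap('wrist','w13'); c=cam('wrist',s);print(s['joint_pos'].round(3),T_of(s)[:3,:3].round(3))
p=(.488,.1693,np.radians(10.5))
print('expected knob px',proj(c,world(p,(0,0,.168))),'post',proj(c,world(p,(.11,0,.126))),'boss-top',proj(c,world(p,(0,0,.118))))
E
```

```text
time: 15.88
ee_pos: [0.4878, 0.1731, 0.133]
ee_rot: [-0.096, 0.995, -0.013, -0.012]
wrist_force: [-0.6, -0.2, -0.0]
finger_gap: 0.0619
t 15.875 pos [0.4878 0.1731 0.133 ] yaw 101.08 F [-0.6 -0.2 -0. ] gap 0.0619
[ 0.352  0.314 -0.153  1.134 -0.019  0.16 ] [[-0.981 -0.192 -0.022]
 [-0.191  0.981 -0.028]
 [ 0.026 -0.023 -0.999]]
expected knob px [307.45645988 354.51374405] post [311.96164436 503.40872671] boss-top [313.66366919 294.17389426]
```

View pics/w13.png

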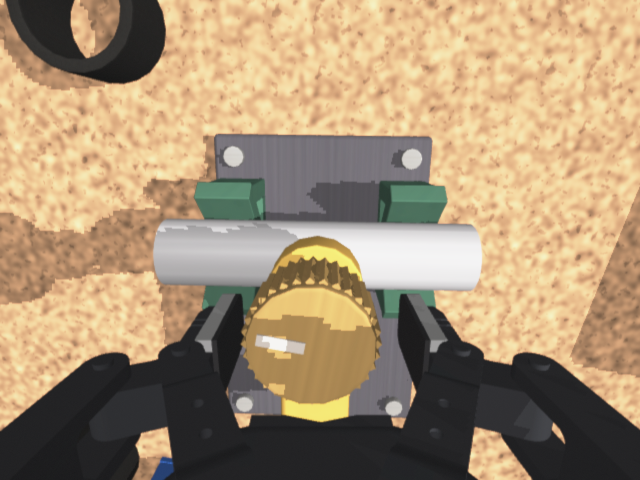

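Run:
```python
from h import *
s=load('w13');c=cam('wrist',s)
print(ray(c,(312,344),.168),ray(c,(312,344),.1675))
l,r=ray(c,(244,344),.168),ray(c,(380,344),.168);print(np.linalg.norm(l-r))
print(s['wrist_torque'],s['joint_efforts'][5])
```

```text
[0.483977   0.17003642 0.168     ] [0.48426493 0.17006828 0.1675    ]
0.043701236622311845
[-0.0015975  -0.02323791 -0.02388455] -0.012563633790705353
```

```bash
python3 -m crank '{"slide":[[-0.25,-0.25,0],[0,0,0],[0,0,0],[0,0,0]],"twist":[0,0,0,0],"claw":[6,3.5,3.5,3.5]}' 35;python3 - <<'E'
from h import *
s,_=snap('wrist','w14'); print(s['wrist_torque'],s['joint_efforts'][5])
E
```

```text
time: 16.42
ee_pos: [0.4852, 0.1706, 0.1335]
ee_rot: [-0.096, 0.995, -0.013, -0.012]
wrist_force: [-0.9, -1.4, 0.4]
finger_gap: 0.0432
t 16.425 pos [0.4852 0.1706 0.1335] yaw 101.09 F [-0.9 -1.4  0.4] gap 0.0432
[-0.02634926  0.11152644  0.0017887 ] 0.008909824246075004
```

View pics/w14.png

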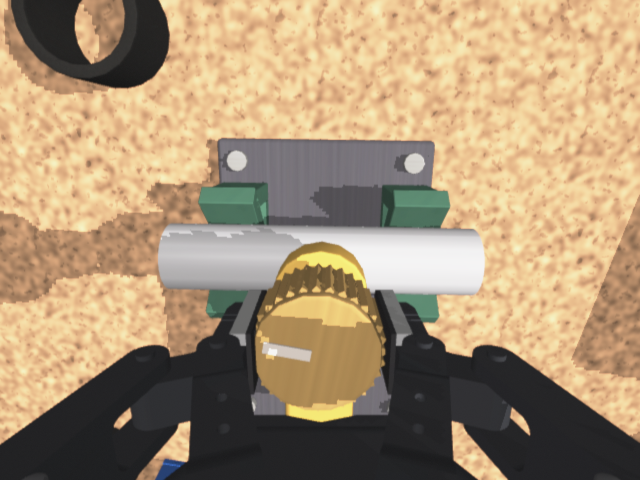

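```bash
cat > tq.py <<'E'
from h import *
s=manip.read_state();print('t',s['time'],'pos',s['ee_pos'].round(4),'yaw',round(yaw(s),2),'F',s['wrist_force'].round(1),'T',s['wrist_torque'].round(3),'j6',s['joint_efforts'][5].round(3),'q6',s['joint_pos'][5].round(3),'gap',round(s['finger_gap'],4))
E
python3 -m crank '{"slide":[[0,0,-0.04],[0,0,-0.04]],"twist":[-10,-10],"claw":[3.5,3.5]}' 35 >/dev/null; python3 tq.py;python3 -m crank '{"slide":[[0,0,-0.04],[0,0,-0.04]],"twist":[-10,-10],"claw":[3.5,3.5]}' 35 >/dev/null; python3 tq.py
```

```text
t 16.725 pos [0.4853 0.1711 0.1326] yaw 80.63 F [ 0.4  0.8 -0.6] T [ 0.452 -0.191  0.112] j6 -3.661 q6 0.507 gap 0.0432
t 16.975 pos [0.4856 0.1716 0.1317] yaw 59.97 F [ 0.3 -0.2  0.4] T [ 0.24  -0.297  0.147] j6 -3.617 q6 0.86 gap 0.0434
```

```bash
for i in 1; do python3 -m crank '{"slide":[[0,0,-0.04]],"twist":[-8],"claw":[3.5]}' 35 >/dev/null; python3 tq.py; python3 -m crank '{"slide":[[0,-0.04,-0.04]],"twist":[-8],"claw":[3.5]}' 35 >/dev/null; python3 tq.py; python3 -m crank '{"slide":[[0,-0.04,-0.04]],"twist":[-8],"claw":[3.5]}' 35 >/dev/null; python3 tq.py;done
```

```text
t 17.1 pos [0.4858 0.1718 0.1313] yaw 51.68 F [ 0.9 -0.4  1.3] T [ 0.075 -0.256  0.086] j6 -2.505 q6 1.002 gap 0.0432
t 17.225 pos [0.4861 0.1717 0.131 ] yaw 43.42 F [0.3 1.3 0. ] T [ 0.6   -0.337  0.106] j6 -2.839 q6 1.143 gap 0.0431
t 17.35 pos [0.4863 0.1717 0.1307] yaw 35.16 F [ 0.   1.4 -0.4] T [ 0.552 -0.312  0.161] j6 -2.858 q6 1.284 gap 0.0433
```

```bash
python3 - <<'E'
from h import *
s,_=snap('wrist','w15')
E
python3 tq.py
```

```text
t 17.35 pos [0.4863 0.1717 0.1307] yaw 35.16 F [ 0.   1.4 -0.4] gap 0.0433
t 17.4 pos [0.4863 0.1717 0.1306] yaw 34.75 F [0.4 0.9 0.7] T [ 0.406 -0.371 -0.013] j6 -2.55 q6 1.291 gap 0.0432
```

View pics/w15.png

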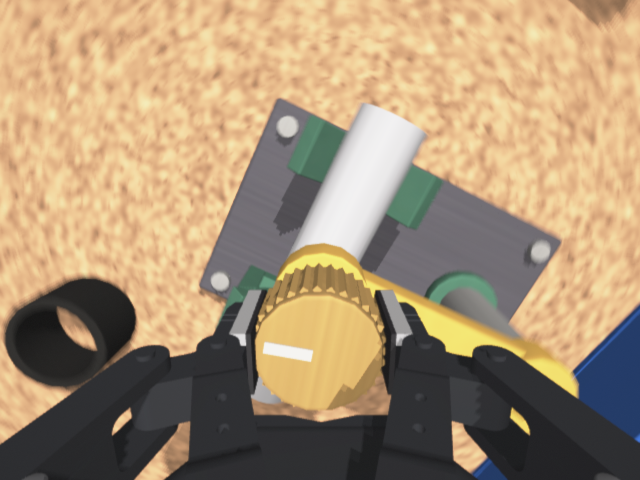

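```bash
python3 -m crank '{"slide":[[0,-0.03,-0.03]],"twist":[-6],"claw":[3.5]}' 35 >/dev/null; python3 tq.py; python3 -m crank '{"slide":[[0,-0.03,-0.03]],"twist":[-6],"claw":[3.5]}' 35 >/dev/null; python3 tq.py; python3 -m crank '{"slide":[[0,-0.03,-0.03]],"twist":[-6],"claw":[3.5]}' 35 >/dev/null; python3 tq.py
```

```text
t 17.525 pos [0.4865 0.1717 0.1304] yaw 28.75 F [0.1 1.7 0.3] T [ 0.315 -0.236  0.108] j6 -3.028 q6 1.394 gap 0.0431
t 17.65 pos [0.4867 0.1717 0.1302] yaw 22.71 F [-0.7  0.8  3.3] T [0.273 0.003 0.159] j6 -1.936 q6 1.498 gap 0.0428
t 17.775 pos [0.4868 0.1717 0.1301] yaw 16.67 F [-1.1  1.2  3.7] T [0.276 0.082 0.146] j6 -2.041 q6 1.602 gap 0.0433
```

```bash
python3 -m crank '{"slide":[[0,-0.03,-0.03]],"twist":[-5],"claw":[3.5]}' 35 >/dev/null; python3 tq.py; python3 -m crank '{"slide":[[0,-0.03,-0.03]],"twist":[-5],"claw":[3.5]}' 35 >/dev/null; python3 tq.py; python3 -m crank '{"slide":[[0,-0.03,-0.03]],"twist":[-5],"claw":[3.5]}' 35 >/dev/null; python3 tq.py
```

```text
t 17.9 pos [0.4869 0.1717 0.1301] yaw 11.66 F [-1.2  1.   4.3] T [0.218 0.069 0.241] j6 -1.446 q6 1.688 gap 0.0435
t 18.025 pos [0.4871 0.1717 0.13  ] yaw 6.66 F [-1.5  1.   4.3] T [0.269 0.125 0.245] j6 -1.61 q6 1.774 gap 0.0428
t 18.15 pos [0.4872 0.1718 0.13  ] yaw 1.66 F [-1.3  1.2  4.1] T [0.173 0.12  0.273] j6 -1.591 q6 1.861 gap 0.0429
```

```bash
python3 -m crank '{"slide":[[0,0,0]],"twist":[3.5],"claw":[3.5]}' 35 >/dev/null; python3 tq.py; python3 -m crank '{"slide":[[0,0,0]],"twist":[0],"claw":[3.5]}' 35 >/dev/null; python3 tq.py;python3 - <<'E'
from h import *
s,_=snap('wrist','w16')
E
```

```text
t 18.275 pos [0.4871 0.1718 0.13  ] yaw 5.29 F [-1.6 -0.7  1.4] T [-0.104  0.181  0.05 ] j6 2.961 q6 1.798 gap 0.0429
t 18.4 pos [0.4871 0.1719 0.13  ] yaw 5.41 F [-0.4 -0.2  0.7] T [-0.164 -0.071  0.185] j6 -0.55 q6 1.796 gap 0.043
t 18.4 pos [0.4871 0.1719 0.13  ] yaw 5.41 F [-0.4 -0.2  0.7] gap 0.043
```

View pics/w16.png

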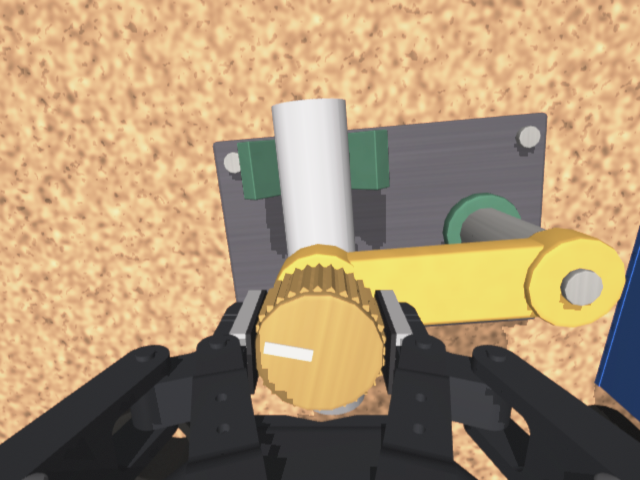

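```bash
python3 -m crank '{"slide":[[0,0,0],[0,0,0],[0,0,0],[0,0,0]],"twist":[0,0,0,0],"claw":[6,7,7,7]}' 20; python3 tq.py
python3 - <<'E'
from h import *
s,_=snap('wrist','w17')
_,im=snap('side','d17'); cv2.imwrite('pics/d17c.png',cv2.resize(im[165:255,225:345],(800,600),interpolation=cv2.INTER_CUBIC))
E
```

```text
time: 18.95
ee_pos: [0.4871, 0.172, 0.1299]
ee_rot: [0.674, 0.739, 0.004, -0.016]
wrist_force: [0.3, 0.5, -0.2]
finger_gap: 0.0702
t 18.95 pos [0.4871 0.172  0.1299] yaw 5.31 F [ 0.3  0.5 -0.2] T [-0.014 -0.023 -0.026] j6 0.001 q6 1.798 gap 0.0702
t 18.95 pos [0.4871 0.172  0.1299] yaw 5.31 F [ 0.3  0.5 -0.2] gap 0.0702
t 19.0 pos [0.4871 0.172  0.1299] yaw 5.31 F [ 0.4 -0.4  0.5] gap 0.07
```

View pics/w17.png

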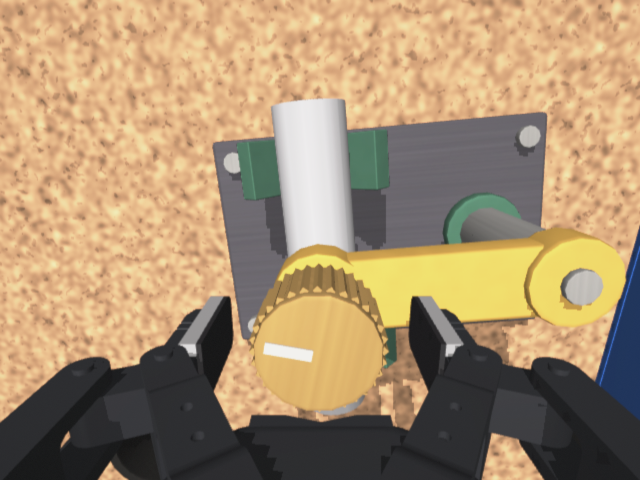

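View pics/d17c.png

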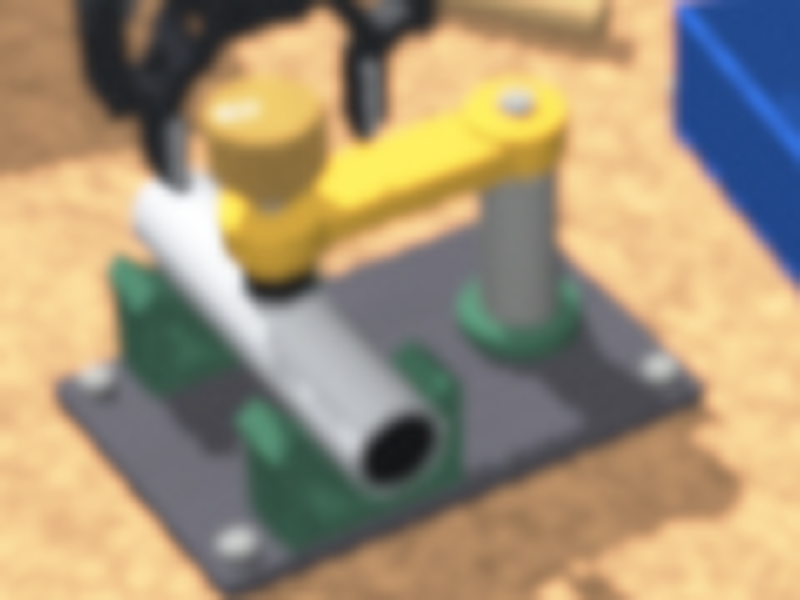

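```bash
python3 -m crank '{"slide":[[0,0,2],[0,0,4],[0,0,5],[0,0,5],[0,0,0]],"twist":[0,0,0,0,0],"claw":[7.5,8,8,8,8]}' 20
python3 - <<'E'
from h import *
s,_=snap('wrist','w18')
_,im=snap('scene','s18')
E
```

```text
time: 19.68
ee_pos: [0.4857, 0.1714, 0.2944]
ee_rot: [0.674, 0.739, 0.003, -0.017]
wrist_force: [0.2, -0.6, -1.4]
finger_gap: 0.0799
t 19.675 pos [0.4857 0.1714 0.2944] yaw 5.3 F [ 0.2 -0.6 -1.4] gap 0.0799
t 19.725 pos [0.4852 0.1713 0.2924] yaw 5.3 F [ 0.5 -0.2 -1.4] gap 0.0801
```

View pics/w18.png

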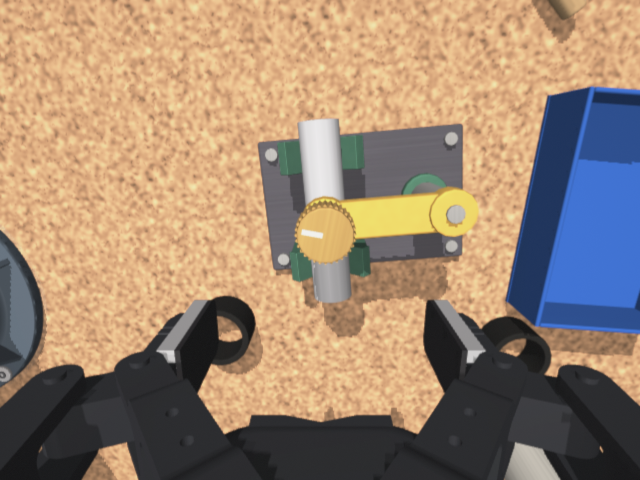

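View pics/s18.png

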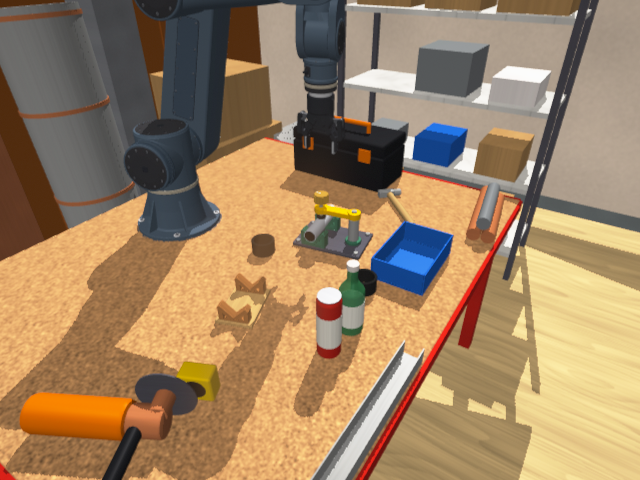

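Run:
```python
from h import *
s=load('w18');c=cam('wrist',s)
k=ray(c,(325,233.5),.163);p=ray(c,(455,213.5),.127);d=k-p
print(k,p,np.hypot(*d[:2]),np.degrees(np.arctan2(d[1],d[0]))%360-190.5)
a=ray(c,(318.5,119.5),.08);b=ray(c,(333,301),.08);print((a+b)/2,np.linalg.norm(a-b),np.degrees(np.arctan2(*(a-b)[1::-1]))-90)
```

```text
[0.48624672 0.17152733 0.163     ] [0.5926783  0.19030264 0.127     ] 0.10807494978234264 -0.4955355845583824
[0.48702209 0.16930344 0.08      ] 0.17757095810551735 9.97502280102914
```

Clamp arm at 0 within half a degree, pipe centred to about 1 mm, and the gripper is clear. Handing in.

```bash
python3 -c "
from station import manip
print(manip.sign_off())"
```

```text
the job is handed in; nothing more can be done
None
```

The pipe is in the two V-blocks, the clamp arm is closed over it and the thumbscrew is snug. I handed the job in at about 20 s of the 72 s.

- **Pipe:** I lifted it off the rest and lowered it into the V-blocks with only a few newtons of contact. The last picture puts its middle about 1 mm from the cradle axis, with its direction within about 0.5° of the cradle's. It did not move when the clamp was closed.
- **Clamp arm:** I pushed it round with the open fingers loosely around the screw head until the force rose to about 7 N at the stop. The last picture gives its angle as -0.5°, which is zero within measuring error.
- **Thumbscrew:** I turned it 99° clockwise in one grip, and the index line showed no slip. The torque was about 0.12 N m at first, then rose to about 0.24–0.27 N m. I backed off about 4° for margin.
    - It did not spring back when I let go, and the side picture shows the pad on the pipe.
    - I put the joint at about 3.4 to 3.47. That is inferred from a noisy torque reading and the given starting range, not read directly. The torque alone suggested about 3.55, slightly above what that starting range allows.
- **Release:** the gripper is open and well above the clamp, touching nothing. The other things on the bench look unmoved in the last scene picture; I did not measure them.

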